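# Set a microscope platform's stabiliser jack on its footplate

### The arm

A 6-joint arm with a two-finger parallel gripper is mounted at the origin on the work surface. World frame = base frame: x ahead of the robot, y to its left, z up, the work surface at z = 0. Lengths are in m, angles in rad, forces in N, time in s.
With the tool pointing down it reaches from about 0.4 to 0.825 m from the base axis. Payload 7 kg.
Tool frame: the origin (TCP) lies at the very end of the fingers, on their centre line; the grasp point (between the pads) lies 19 mm behind it; z points along the fingers, x is the direction in which the jaws open and shut, and the axes are right-handed (so a half turn about z gives the same grasp; the last joint's range is limited). The gripper opens to 88 mm and grips with 3 to 60 N. Pads are 19 mm wide; open, the fingers measure 130 mm over their backs; the gripper's body (78 mm by 193 mm) begins 47 mm behind the grasp point.
Start: joints at [1.506, 0.359, 0.012, 0, -1.224, -0.288], TCP at [0.233, 0.633, 0.227] pointing down, gripper open.
Joint ranges: [-3.07, 3.07], [-1.43, 2.12], [-1.02, 1.25], [-3.03, 1.67], [-3.05, -0], [-3.03, 3.03]. Speed limits (rad/s): [2.39, 2.39, 3.01, 3.14, 3.14, 3.14].

### API

Orientations are given as [roll, pitch, yaw] about the fixed x, y, z axes, in that order (R = Rz(yaw) Ry(pitch) Rx(roll)).
In Python, from station import telemetry, grab_frame, arm, regions_of, pinpoint gives the robot as it stands. The module is installed in compiled form; this text tells all that it offers.
- The arm moves only by the shell command python3 -m inch 'ROWS' [FORCE]. ROWS is text: rows parted by semicolons, each of 7 numbers parted by spaces: the opening, from 0 (shut) to 1 (fully open), then the shift along the world's x, y, z in cm, then the turn, a rotation vector about the world's x, y, z in degrees. A call has 1 to 12 rows; each row is the pose to reach, as a shift and turn from the pose measured when the call began; what a row does not reach only later rows make up. A row lasts 1/8 s, in which the tool goes at most 62.5 mm and 10.7 degrees, less where a joint would pass 70% of its speed; a pose out of reach is approached as far as the arm can. A call with a gripper value outside its range is refused whole. The fingers move at their own pace and stop on an object; FORCE is the grip in N (left out, the last holds). Time passes only in rows, so rows that repeat a pose let the fingers close. It gives the time, the measured TCP pose, the force and the opening at its end, in the units of the state.
- telemetry.get_state(): the state, without advancing time (a new reading comes with each control period).
- grab_frame(name): name is "scene" or "top" or "wrist"; returns a dict with "pixels" (400x640x3 uint8, red, green, blue), "fx", "fy", "cx", "cy" (pixels), "R" (3x3) and "t" (3): a world point X has camera coordinates R X + t. Camera axes: x right, y down, z forward; pixel columns grow to the right and rows downward; lengths in m; the calibration is good to about 2 mm. The wrist camera is an equidistant fisheye: a pixel r from the principal point sees the ray r / f radians off the axis. A picture is of the moment at which its call begins. There is no depth.
- arm.job_done(): hands the job in, once; it reports no verdict.
Trained networks look in the newest picture that a camera, given by its name, has taken for a name from the list of things; names that differ only in an ending like _2 or _b are one class to them, and where a whole thing is asked for, a point or a joint stands for the part that bears it (a point fixed in the world has none). Each returns a list of dicts, best first, with "p" (0 to 1); they miss things now and then, are a little off and sometimes report something else, mostly with a low value. They report only what shows in the picture. A call takes as long as a camera call. They do not tell look-alikes from the thing itself.
- regions_of(camera, name): "pixels" (400x640 bool, what is visible of it) and "bbox" ([left, top, right, bottom] in pixels, round what is visible of it).
- pinpoint(camera, name): "location" ([column, row] in pixels: a listed point, or the origin of a listed thing).
The state is a dict: "t": time; "q": joint angles; "qd": joint speeds; "joint_efforts": joint torques, N m; "eef_pos": TCP position; "ee_rot": TCP orientation; "force": force on the tool from outside, world axes, zero at the start; "moment": the same for the moment, N m; "width": finger opening in m.
Only numpy, scipy, OpenCV 4.12 (cv2) and the standard library are available. Lean on these libraries where they do the work, as an engineer would, in place of code of your own. Each camera call takes 0.05 s, during which the arm holds its last target. There are 200 camera calls.

### The job

The microscope platform's overhanging end needs support. Drag the yellow footplate by its black lug until its pad lies centred under the jack's foot, then turn the red-handled crank clockwise (seen from above) to lower the foot until it stands firmly on the pad: feel the crank load rise above its free-running load, by about 7 N at the handle, and stop there; a rise of 10 N overloads the jack. Leave the crank released and do not disturb the other things on the bench.

Things in the scene. Friction and masses are not known exactly. Their poses are not given: they have to be found in the camera images.
- jack: Fixed microscope platform with the stabiliser jack at one end. Origin on the bench, on the vertical axis shared by the jack's foot and crank; z up. From it the platform (300 mm wide in x, top 90 mm high) runs to +y, y = 75 to 555 mm; the microscope (top 520 mm above the bench) stands at y = 305 to 495 mm. Under the platform all is blocked beyond y = 170 mm.
- foot_axis (a point): Point on the jack's axis 30 mm above the bench, axes as the jack's. Here hangs the foot, a 44 mm square block parallel to x and y; its underside starts 21 to 53 mm above the bench (its set-screw differs each time and is not measured). Above it a bracket from 68 mm height, a blue 56 mm square gearbox to 140 mm. Sides -x, +x, -y are open. One crank turn clockwise lowers the foot 30 mm.
- crank_axis (a point): Point on the crank's vertical axis at mid-height of the red handle, 190 mm above the bench, straight above the jack's origin; axes as the jack's. The top of the crank's flat arm is 160 mm above the bench.
- crank_handle (a point): Centre of the upright red crank handle, a cylinder 22 mm in diameter and 48 mm tall (166 to 214 mm above the bench). It spins freely on its own pin, so it can be pinched and carried round at a fixed gripper orientation, on a circle of 55 mm radius about crank_axis. The gear holds its load when the handle is released, up to about 70 N of foot load; more eases back to that.
- crank (a joint): Crank angle in rad, growing clockwise from above (foot down); 0 has the handle to the jack's +y. Starts at -1 to 1. Free, it needs about 6.4 N along the circle at the handle while turning; held still, friction eases to 1 to 4 N. Foot load adds 0.87 N per 10 N: under 45 N (4 N rise) is loose, 80 N (7 N rise) firm, over 120 N (10 N rise) overloads; that is about 0.5 rad after touch.
- pad_centre (a point): Centre of the upper face of the footplate's yellow pad, 90 mm square, 12 mm above the bench; the loose footplate weighs about 0.25 to 0.45 kg. From the pad a flat steel strip 25 mm wide and 8 mm high runs in the footplate's -y direction to the lug. z up. For the whole foot to stand on the pad, this point must lie within 13 mm of the jack's axis, seen from above.
- plate_lug (a point): Centre of the gripping part of the footplate's black upright lug, 36 mm above the bench and 150 mm from the pad's centre in the footplate's -y direction. The lug is 16 mm wide (x), 34 mm long (y) and its top is 58 mm above the bench; axes parallel to the footplate's: pinch it from above across x.
- oil_bottle: Small amber oil bottle, 32 mm diameter, 65 mm tall. Bystander; origin at the centre of its underside. Leave it alone.
- slide_box: Blue slide box, 100 x 190 x 35 mm. Bystander; origin at the centre of its underside. Leave it alone.
- pen_cup: Blue pen cup, 76 mm diameter, 95 mm tall, with three pens up to 150 mm. Bystander; origin at the centre of its underside. Leave it alone.
- mouse: Round black computer mouse, 62 mm diameter, 34 mm tall. Bystander; origin at the centre of its underside. Leave it alone.
- stain_jar: Clear jar with white cap, 52 mm diameter, 70 mm tall. Bystander; origin at the centre of its underside. Leave it alone.
- timer: White timer, 60 x 60 x 25 mm. Bystander; origin at the centre of its underside. Leave it alone.
There are look-alikes about, which are no part of the job. There is more than one size of the part that bears pad_centre; the job needs the largest.

How it is judged:
On the way, in this order (a step that is already met when the one before it is completed fails the run):
1. the footplate's pad lies flat on the bench centred under the jack's raised foot (within 13 mm), not yet pressed (horizontal distance between pad_centre and jack below 0.013 m and angle between pad_centre's own z axis and vertical below 0.06 rad and contact force between jack and footplate below 2 N), for 0.2 s.
2. the foot is cranked down onto the pad with at least 45 N (horizontal distance between pad_centre and jack below 0.013 m and angle between pad_centre's own z axis and vertical below 0.06 rad and contact force between jack and footplate above 45 N), for 0.3 s.
At the end, for the whole second after the job is handed in: The footplate lies flat with its pad's centre within 13 mm of the jack's axis, the jack's foot presses on it with at least 45 N, and the crank is at rest (all of step 2 and velocity of joint crank between -0.05 and 0.05 rad/s); the robot touches nothing.
It fails at once if the jack is overloaded: the foot presses on the pad with more than 120 N (contact force between jack and footplate above 120 N).
It fails at once if a bystander is moved by more than 25 mm or tipped (distance of any of oil_bottle, slide_box, pen_cup, mouse, stain_jar, timer from where it was at the start of the episode above 0.025 m or angle between any of oil_bottle, slide_box, pen_cup, mouse, stain_jar, timer's own z axis and vertical above 0.5 rad).
It also fails if it takes over 72 s, if anything falls off the work surface, if the arm or the gripper's body presses on something with over 40 N, if the wrist force passes 120 N, or if a joint passes its speed limit or range.

## Working session

There is one attempt and no reset: what is moved stays moved. The work goes in short steps, Python scripts to look and compute and a shell command to move; the robot and the scene stay as the last step left them, time stands still between calls to the robot, and variables do not carry over. Pictures are saved under pics/ and viewed, about 8 in all and at most 12, crops included, and the job is handed in when it is done.

```bash
mkdir -p pics; cat > h.py <<'E'
import numpy as np, cv2
from station import telemetry, grab_frame, arm, regions_of, pinpoint
def save(f,n,crop=None,s=1):
    im=f["pixels"][:,:,::-1]
    if crop: im=im[crop[1]:crop[3],crop[0]:crop[2]]
    cv2.imwrite("pics/"+n,cv2.resize(im,None,fx=s,fy=s,interpolation=cv2.INTER_CUBIC))
def ray(f,uv,fish=False):
    R=np.array(f["R"]);t=np.array(f["t"])
    x=(uv[0]-f["cx"])/f["fx"];y=(uv[1]-f["cy"])/f["fy"]
    if fish:
        r=np.hypot(x,y);d=np.array([x/r*np.sin(r),y/r*np.sin(r),np.cos(r)]) if r>1e-9 else np.array([0,0,1.])
    else: d=np.array([x,y,1.])
    return -R.T@t, R.T@d
def atz(f,uv,z,fish=False):
    c,d=ray(f,uv,fish); return c+d*(z-c[2])/d[2]
def proj(f,X,fish=False):
    p=np.array(f["R"])@np.array(X)+np.array(f["t"])
    if fish:
        rr=np.hypot(p[0],p[1]);th=np.arctan2(rr,p[2]);k=th/rr
        return np.array([f["cx"]+f["fx"]*k*p[0],f["cy"]+f["fy"]*k*p[1]])
    return np.array([f["cx"]+f["fx"]*p[0]/p[2],f["cy"]+f["fy"]*p[1]/p[2]])
E
python3 - <<'E'
from h import *
np.set_printoptions(precision=3,suppress=True)
Z=dict(jack=0,foot_axis=.03,crank_axis=.19,crank_handle=.19,pad_centre=.012,plate_lug=.036,oil_bottle=0,slide_box=0,pen_cup=0,mouse=0,stain_jar=0,timer=0)
ims=[]
for c in("top","scene"):
    f=grab_frame(c);save(f,c+"0.png",s=1.25);print(c,-np.array(f["R"]).T@f["t"])
    for n,z in Z.items():
        for d in pinpoint(c,n)[:4]:
            print(n,round(d["p"],2),np.array(d["location"]),atz(f,d["location"],z))
s=telemetry.get_state();print(s["eef_pos"],s["ee_rot"],s["t"])
E
```

```text
top [ 0.344 -0.171  1.354]
jack 0.9 [241.6 193.8] [0.534 0.072 0.   ]
crank_axis 0.79 [230.6 182.6] [0.533 0.064 0.19 ]
crank_handle 0.91 [212.3 170.3] [0.561 0.108 0.19 ]
crank_handle 0.48 [381.5 132.8] [ 0.657 -0.283  0.19 ]
pad_centre 0.87 [257.7 276.3] [0.317 0.018 0.012]
pad_centre 0.79 [373.3 264.9] [ 0.353 -0.281  0.012]
pad_centre 0.57 [328.5 178.5] [ 0.578 -0.16   0.012]
pad_centre 0.31 [339.7 231.2] [ 0.438 -0.192  0.012]
plate_lug 0.72 [342.7 229.8] [ 0.441 -0.199  0.036]
plate_lug 0.63 [248.7 231.1] [0.432 0.043 0.036]
plate_lug 0.59 [405.8 299.9] [ 0.267 -0.361  0.036]
oil_bottle 0.73 [268.8 139.8] [0.683 0.004 0.   ]
oil_bottle 0.37 [244.4 191.1] [0.541 0.065 0.   ]
slide_box 0.89 [319.5 116.6] [ 0.751 -0.132  0.   ]
pen_cup 0.98 [415.7 140.2] [ 0.69  -0.393  0.   ]
mouse 0.9 [454.8 212.2] [ 0.496 -0.496  0.   ]
stain_jar 0.59 [381.2 136.3] [ 0.699 -0.3    0.   ]
timer 0.79 [455.8 173. ] [ 0.602 -0.5    0.   ]
scene [ 1.13  -0.291  0.684]
foot_axis 0.69 [286.3 305.9] [ 0.716 -0.286  0.03 ]
foot_axis 0.68 [424.4 211.3] [0.532 0.06  0.03 ]
crank_axis 0.66 [441.4 155.9] [0
[... 276 characters left out ...]
.012]
pad_centre 0.74 [272. 186.] [ 0.351 -0.278  0.012]
pad_centre 0.69 [379.7 163.3] [0.316 0.019 0.012]
plate_lug 0.94 [233.8 166.8] [ 0.283 -0.369  0.036]
plate_lug 0.89 [306.7 200.2] [ 0.446 -0.203  0.036]
plate_lug 0.88 [402.7 181.9] [0.429 0.042 0.036]
oil_bottle 0.56 [423.9 272.8] [0.676 0.007 0.   ]
oil_bottle 0.56 [469.9 165. ] [0.359 0.266 0.   ]
slide_box 0.59 [370.6 318.6] [ 0.756 -0.132  0.   ]
pen_cup 0.79 [229.8 312.5] [ 0.69  -0.394  0.   ]
mouse 0.75 [186.1 246.2] [ 0.502 -0.486  0.   ]
mouse 0.28 [424.3 219.9] [0.532 0.065 0.   ]
stain_jar 0.9 [284.5 306.9] [ 0.699 -0.289  0.   ]
timer 0.73 [176.3 285.9] [ 0.606 -0.5    0.   ]
[0.233 0.633 0.227] [ 3.142  0.    -1.924] 1.3
```

View pics/top0.png

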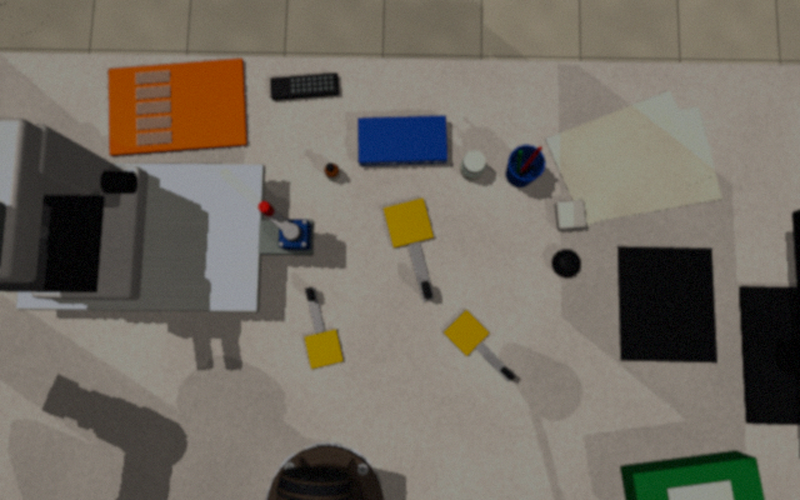

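View pics/scene0.png

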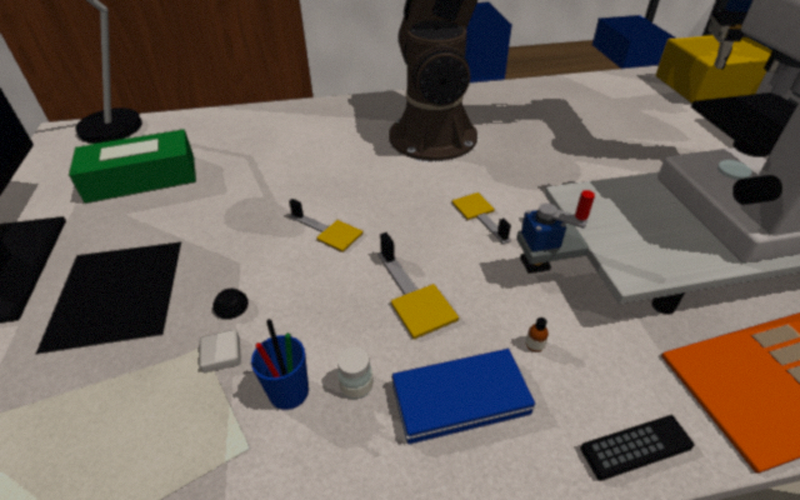

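The top view shows three yellow plates, and the jack is at top pixel (242,194), world (0.533,0.067).

| Plate | Top pixel | World position (m) | Pad-to-lug distance (mm) | Size |
|---|---|---|---|---|
| A | (328,178) | (0.577,-0.155) | ~140 | looks largest |
| B | (258,276) | (0.317,0.018) | ~117 | smaller |
| C | (373,265) | (0.352,-0.280) | ~115 | smaller |

I choose A by size. I'll check it in one close crop and raise the arm clear of the microscope.

```bash
python3 - <<'E'
from h import *
f=grab_frame("top");save(f,"crop1.png",(195,140,435,330),3)
for d in regions_of("top","pad_centre")[:4]:
    m=d["pixels"].astype(np.uint8);hsv=cv2.cvtColor(f["pixels"],cv2.COLOR_RGB2HSV)
    y=((hsv[...,0]>18)&(hsv[...,0]<32)&(hsv[...,1]>150)&(cv2.dilate(m,np.ones((9,9)))>0)).astype(np.uint8)
    c=max(cv2.findContours(y,0,2)[0],key=cv2.contourArea)
    P=np.float32([atz(f,p[0],.012)[:2] for p in c]); print(d["p"],d["bbox"],cv2.minAreaRect(P))
# platform edge
m=regions_of("top","jack")[0]; print(m["bbox"])
E
python3 -m inch '1 0 0 6 0 0 0;1 0 0 12 0 0 0;1 0 0 18 0 0 0;1 0 0 24 0 0 0;1 0 0 30 0 0 0;1 0 0 36 0 0 0;1 0 0 40 0 0 0;1 0 0 40 0 0 0;1 0 0 40 0 0 0'
```

```text
0.89 [243.4, 228.0, 274.6, 292.9] ((0.310874342918396, 0.015453647822141647), (0.06728227436542511, 0.06845322251319885), 15.190638542175293)
0.69 [305.6, 158.4, 346.4, 240.0] ((0.5795077085494995, -0.1542247086763382), (0.08965086936950684, 0.08880645781755447), 15.993534088134766)
0.56 [354.4, 249.1, 409.5, 306.6] ((0.35074368119239807, -0.2792297303676605), (0.06731877475976944, 0.06619414687156677), 45.95865249633789)
[1.6, 94.0, 248.3, 249.3]
t: 2.58
eef_pos: [0.2331, 0.6339, 0.6255]
ee_rot: [3.142, -0.001, -1.923]
force: [0.2, 0.3, -0.1]
width: 0.0875
```

View pics/crop1.png

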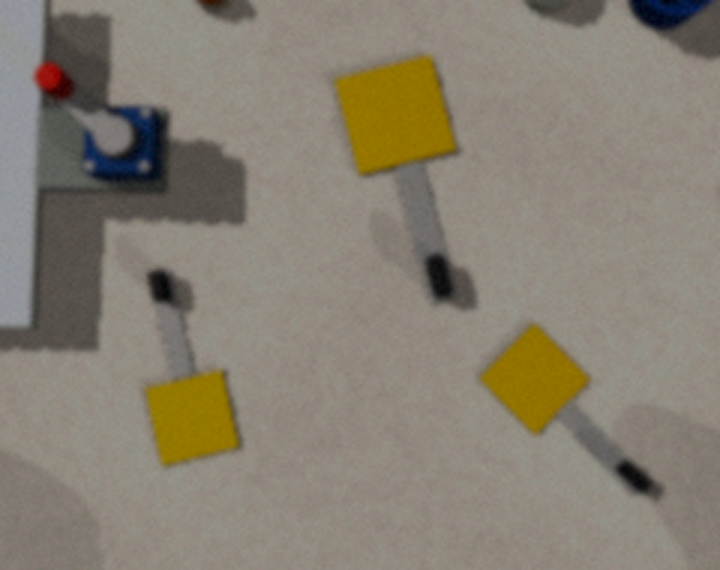

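The crop shows plate A, pad crop (395,115) and lug (438,278), measuring 90 x 89 mm. The other two measure 67 mm, so A is the footplate. Next I swing over the microscope to it.

```bash
python3 -m inch '1 4 -4 0 0 0 -10;1 8 -8 0 0 0 -20;1 12 -12 0 0 0 -30;1 16 -16 0 0 0 -40;1 19 -21 0 0 0 -50;1 21 -26 0 0 0 -60;1 23 -31 0 0 0 -70;1 25 -36 0 0 0 -80;1 27 -41 0 0 0 -90;1 29 -46 0 0 0 -100;1 29 -52 0 0 0 -110;1 29 -52 0 0 0 -110'
```

```text
t: 4.08
eef_pos: [0.5222, 0.1098, 0.6258]
ee_rot: [-3.142, -0.001, 2.433]
force: [-0.6, 0.5, 0.4]
width: 0.0875
```

```bash
python3 -m inch '1 -2 -5 -3 0 0 -8;1 -3 -10 -7 0 0 -16;1 -5 -15 -12 0 0 -24;1 -6 -20 -16 0 0 -33;1 -7 -25 -20 0 0 -33;1 -8.8 -30 -24 0 0 -33;1 -8.8 -30.5 -30 0 0 -33;1 -8.8 -30.5 -36 0 0 -33;1 -8.8 -30.5 -42 0 0 -33;1 -8.8 -30.5 -42 0 0 -33;1 -8.8 -30.5 -42 0 0 -33'
python3 - <<'E'
from h import *
f=grab_frame("wrist");save(f,"w1.png",s=1.25)
for n,z in(("plate_lug",.036),("pad_centre",.012),("crank_axis",.19),("crank_handle",.19),("jack",0)):
    for d in pinpoint("wrist",n)[:3]: print(n,d["p"],d["location"],atz(f,d["location"],z,True))
E
```

```text
t: 5.45
eef_pos: [0.4345, -0.1952, 0.2066]
ee_rot: [-3.141, -0.0, 1.859]
force: [-0.4, -0.5, 1.7]
width: 0.088
plate_lug 0.88 [499.6, 225.7] [0.4226445  0.04280783 0.036     ]
plate_lug 0.86 [215.4, 9.3] [ 0.27907403 -0.36051509  0.036     ]
plate_lug 0.56 [317.3, 183.0] [ 0.43750375 -0.19602065  0.036     ]
pad_centre 0.94 [264.8, 84.4] [ 0.34912002 -0.28418718  0.012     ]
pad_centre 0.89 [501.6, 132.2] [0.3092466  0.01218712 0.012     ]
pad_centre 0.61 [312.6, 293.8] [ 0.58681855 -0.15836107  0.012     ]
```

View pics/w1.png

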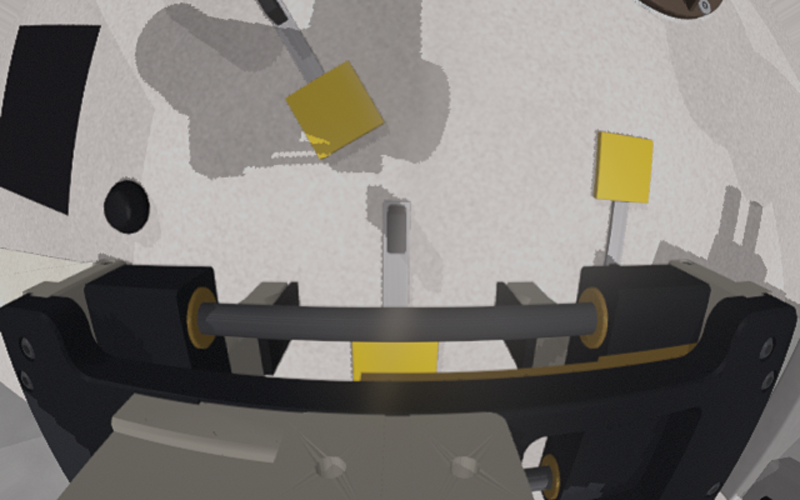

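The wrist view shows the lug centred between the jaws, viewed pixel (397,228), with the strip aligned. The network agrees within 3 mm, so I descend and grip.

```bash
python3 -m inch '1 0.2 0 -5 0 0 0;1 0.2 0 -10 0 0 0;1 0.2 0 -15 0 0 0;1 0.2 0 -18.8 0 0 0;1 0.2 0 -18.8 0 0 0;0 0.2 0 -18.8 0 0 0;0 0.2 0 -18.8 0 0 0;0 0.2 0 -18.8 0 0 0;0 0.2 0 -18.8 0 0 0;0 0.2 0 -18.8 0 0 0;0 0.2 0 -18.8 0 0 0' 45
```

```text
t: 7.12
eef_pos: [0.4371, -0.1952, 0.0193]
ee_rot: [3.139, 0.0, 1.858]
force: [-0.0, -0.1, -0.3]
width: 0.0331
```

```bash
python3 -m inch '0 0 0 0 0 0 0;0 0 0 0 0 0 0;0 0 0 0 0 0 0;0 0 0 0 0 0 0'
```

```text
t: 7.62
eef_pos: [0.4371, -0.1952, 0.0193]
ee_rot: [3.139, 0.0, 1.858]
force: [0.4, -0.4, -2.5]
width: 0.0158
```

```bash
python3 -m inch '0 0.5 -0.4 0 0 0 8;0 1 -0.8 0 0 0 16;0 2 -1.2 0 0 0 24;0 3 -1.6 0 0 0 32;0 4 -2 0 0 0 40;0 5 -2.4 0 0 0 48;0 6 -2.8 0 0 0 56;0 7 -3.2 0 0 0 64;0 8.3 -3.5 0 0 0 72;0 8.3 -3.5 0 0 0 72;0 8.3 -3.5 0 0 0 72'
python3 - <<'E'
from h import *
f=grab_frame("top");save(f,"t2.png",(195,140,435,330),3)
for c in("top","scene"):
    f=grab_frame(c)
    for n,z in(("plate_lug",.036),("pad_centre",.012),("crank_axis",.19),("crank_handle",.19),("foot_axis",.03),("jack",0)):
        for d in pinpoint(c,n)[:3]: print(c,n,d["p"],d["location"],atz(f,d["location"],z))
E
```

```text
t: 9.0
eef_pos: [0.52, -0.2302, 0.0193]
ee_rot: [3.139, 0.001, 3.111]
force: [1.1, -0.9, 0.6]
width: 0.0155
top plate_lug 0.68 [405.6, 298.8] [ 0.26993628 -0.36067667  0.036     ]
top pad_centre 0.79 [374.9, 264.0] [ 0.35534324 -0.28477501  0.012     ]
top pad_centre 0.75 [257.2, 279.2] [0.30975362 0.01919144 0.012     ]
top pad_centre 0.64 [298.6, 197.2] [ 0.52606442 -0.08182283  0.012     ]
top crank_axis 0.77 [230.3, 183.6] [0.53045909 0.06494461 0.19      ]
top crank_handle 0.74 [213.1, 169.2] [0.56345443 0.10651524 0.19      ]
scene plate_lug 0.93 [401.6, 180.0] [0.4212153  0.04202722 0.036     ]
scene plate_lug 0.58 [233.5, 168.6] [ 0.29008829 -0.36958141  0.036     ]
scene plate_lug 0.26 [286.8, 306.4] [ 0.72108848 -0.28497051  0.036     ]
scene pad_centre 0.86 [369.0, 221.4] [ 0.52101657 -0.06917961  0.012     ]
scene pad_centre 0.59 [378.7, 162.6] [0.3126125  0.01752464 0.012     ]
scene crank_axis 0.88 [440.2, 155.6] [0.53209768 0.06603956 0.19      ]
scene crank_handle 0.94 [469.0, 161.4] [0.56191036 0.1149087  0.19      ]
scene foot_axis 0.57 [426.8, 209.7] [0.52801574 0.06703673 0.03      ]
scene jack 0.91 [421.3, 220.6] [0.53242577 0.05680595 0.        ]
scene jack 0.43 [187.0, 244.8] [ 4.98273617e-01 -4.84157117e-01  1.11022302e-16]
```

View pics/t2.png

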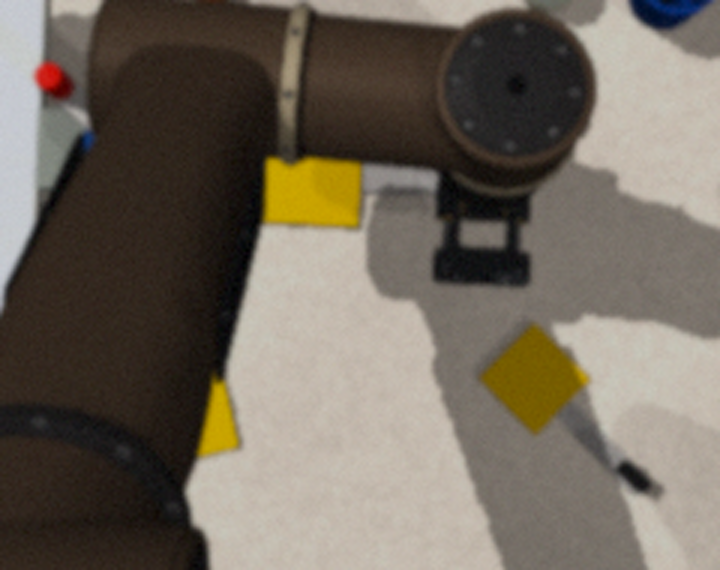

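The top view shows the plate turned with its pad at crop (312,190), and the arm's elbow link close to the crank in plan. I'll check heights in the scene view before sliding in.

```bash
python3 - <<'E'
from h import *
f=grab_frame("scene");save(f,"s2.png",(240,0,600,300),2)
s=telemetry.get_state();print(np.round(s["q"],3))
hsv=cv2.cvtColor(f["pixels"],cv2.COLOR_RGB2HSV)
d=pinpoint("scene","pad_centre")[0];u,v=map(int,d["location"])
y=((hsv[...,0]>18)&(hsv[...,0]<32)&(hsv[...,1]>150)).astype(np.uint8)
for c in cv2.findContours(y,0,2)[0]:
    if cv2.contourArea(c)>100:
        P=np.float32([atz(f,p[0],.012)[:2] for p in c]);print(cv2.minAreaRect(P))
E
```

```text
[-0.074  0.405 -0.464 -0.004 -0.702  0.05 ]
((0.5287237167358398, -0.08192764222621918), (0.08922547101974487, 0.09432719647884369), 88.0981216430664)
((0.35759449005126953, -0.27973100543022156), (0.07199300080537796, 0.07113971561193466), 44.9444694519043)
((0.31812840700149536, 0.012799762189388275), (0.07118738442659378, 0.07002726197242737), 15.036520957946777)
((-0.2596431374549866, 0.997893214225769), (0.3274918794631958, 0.6741265654563904), 41.89496612548828)
```

View pics/s2.png

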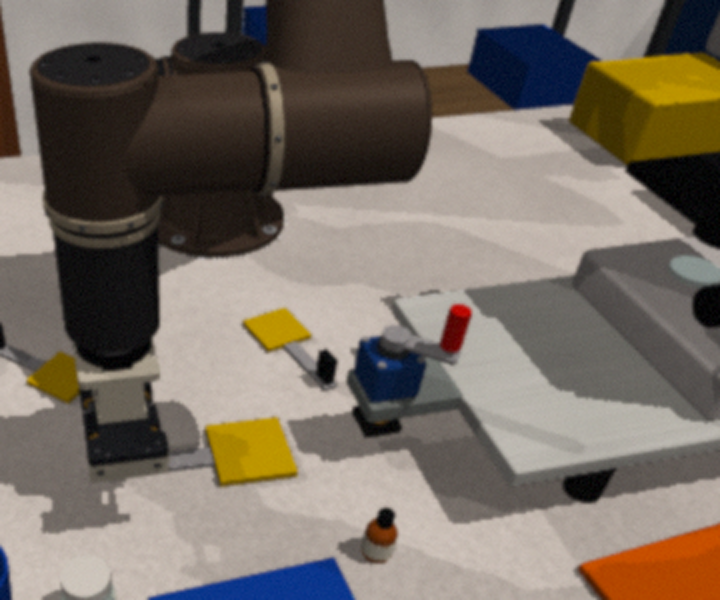

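The scene view shows the elbow link bottom well above the red handle, crop (290,190) against (458,308), so the plate can slide in. The pad centre is about (0.525,-0.081) and the target is (0.531,0.066).

```bash
python3 -m inch '0 0 2 0 0 0 0;0 0.1 4 0 0 0 0;0 0.2 6 0 0 0 0;0 0.3 8 0 0 0 0;0 0.4 10 0 0 0 0;0 0.5 12 0 0 0 0;0 0.5 13.5 0 0 0 0;0 0.5 14.7 0 0 0 0;0 0.5 14.7 0 0 0 0;0 0.5 14.7 0 0 0 0'
python3 - <<'E'
from h import *
print(np.round(telemetry.get_state()["q"],3))
f=grab_frame("scene");save(f,"s3.png",(340,40,640,270),2.6)
hsv=cv2.cvtColor(f["pixels"],cv2.COLOR_RGB2HSV)
y=((hsv[...,0]>18)&(hsv[...,0]<32)&(hsv[...,1]>140)).astype(np.uint8)
for c in cv2.findContours(y,0,2)[0]:
    if cv2.contourArea(c)>60:
        P=np.float32([atz(f,p[0],.012)[:2] for p in c]);print(cv2.minAreaRect(P),P.min(0),P.max(0))
for n,z in(("pad_centre",.012),("foot_axis",.03),("crank_axis",.19),("crank_handle",.19)):
    for d in pinpoint("scene",n)[:2]: print(n,d["p"],d["location"],atz(f,d["location"],z))
for h in (0,.02,.03,.04,.05,.068): print(h,proj(f,[.532,.066,h]))
E
```

```text
t: 11.1
eef_pos: [0.5251, -0.0829, 0.0193]
ee_rot: [3.139, 0.0, 3.114]
force: [0.3, 4.0, 1.6]
width: 0.0159
[ 0.21   0.357 -0.548 -0.005 -0.665 -0.234]
((0.5343059301376343, 0.06513535231351852), (0.09232044219970703, 0.09267812967300415), 88.09904479980469) [0.4870548  0.01799935] [0.58157957 0.11015834]
((0.3568027913570404, -0.2798788845539093), (0.07122962176799774, 0.07181087881326675), 46.45219421386719) [ 0.30935195 -0.3243849 ] [ 0.40410423 -0.2342864 ]
((-0.2587442100048065, 0.9970813989639282), (0.3288501501083374, 0.6713868379592896), 41.607444763183594) [-0.4808169  0.7657363] [-0.00598669  1.2702833 ]
pad_centre 0.82 [430.0, 215.4] [0.53098835 0.07702981 0.012     ]
pad_centre 0.79 [269.7, 188.8] [ 0.36045313 -0.28473097  0.012     ]
foot_axis 0.7 [424.9, 212.7] [0.53643322 0.05901237 0.03      ]
crank_axis 0.68 [440.4, 155.9] [0.5331342 0.0660306 0.19     ]
crank_handle 0.84 [468.3, 163.1] [0.56676484 0.11102484 0.19      ]
0 [424.90172972 219.9112033 ]
0.02 [426.3091467  213.97780336]
0.03 [427.02835136 210.94577449]
0.04 [427.75819238 207.86890481]
0.05 [428.49890745 204.74619219]
0.068 [429.86038348 199.00647049]
```

View pics/s3.png

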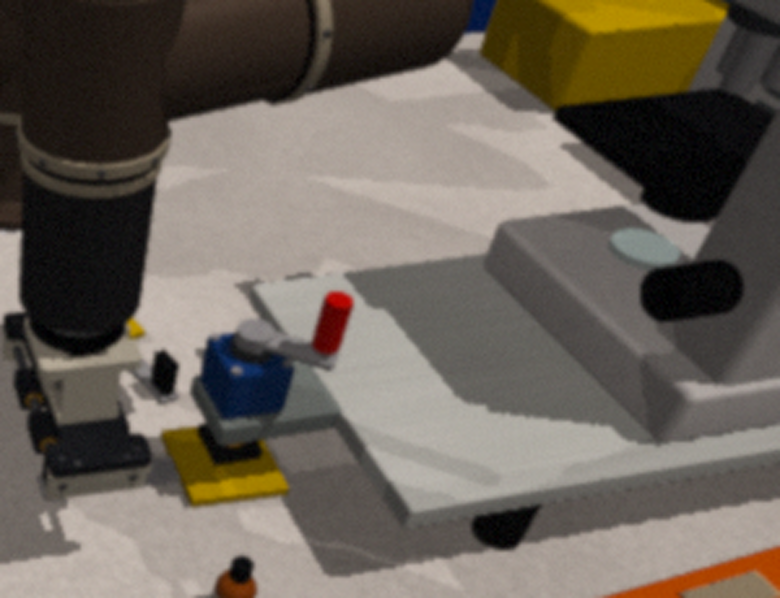

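The scene view shows the pad (crop 225,465) squarely under the foot (crop 230,442). The measured pad is (0.534,0.065) against a crank axis of (0.533,0.066). I release, lift, and estimate elbow clearance to the microscope.

```bash
python3 -m inch '0.6 0 0 0 0 0 0;0.6 0 0 0 0 0 0;0.6 0 0 0 0 0 0;0.6 0 0 0 0 0 0;0.6 0 0 0 0 0 0;0.6 0 0 5 0 0 0;0.6 0 0 10 0 0 0;0.6 0 0 15 0 0 0;0.6 0 0 20 0 0 0;0.6 0 0 24 0 0 0;0.6 0 0 24 0 0 0;0.6 0 0 24 0 0 0'
python3 - <<'E'
from h import *
f=grab_frame("scene")
c,d=ray(f,(513,65))
for y in(.1,.15,.2): print("link",c+d*(y-c[1])/d[1])
hsv=cv2.cvtColor(f["pixels"],cv2.COLOR_RGB2HSV)
y=((hsv[...,0]>18)&(hsv[...,0]<32)&(hsv[...,1]>140)).astype(np.uint8)
for k in cv2.findContours(y,0,2)[0]:
    if cv2.contourArea(k)>60: print(cv2.minAreaRect(np.float32([atz(f,p[0],.012)[:2] for p in k])))
f=grab_frame("wrist");save(f,"w2.png",s=1.25)
for n,z in(("plate_lug",.036),("pad_centre",.012),("crank_axis",.19),("crank_handle",.19)):
    for d in pinpoint("wrist",n)[:3]: print(n,d["p"],d["location"],atz(f,d["location"],z,True))
E
```

```text
t: 12.85
eef_pos: [0.5246, -0.0832, 0.2587]
ee_rot: [3.139, -0.0, 3.114]
force: [0.1, 0.5, -0.5]
width: 0.0529
link [0.61817521 0.1        0.41903662]
link [0.5526664  0.15       0.38509684]
link [0.4871576  0.2        0.35115707]
((0.5347643494606018, 0.06430058181285858), (0.09319064021110535, 0.09261249005794525), 87.03304290771484)
((0.35740843415260315, -0.2797646224498749), (0.07184328138828278, 0.07245242595672607), 45.37403106689453)
((0.318474143743515, 0.012913096696138382), (0.07275447249412537, 0.07010257989168167), 14.913559913635254)
((-0.25963926315307617, 0.9980613589286804), (0.3286631405353546, 0.6740877628326416), 41.64713668823242)
plate_lug 0.97 [316.1, 171.9] [ 0.526597   -0.08525654  0.036     ]
pad_centre 0.97 [439.6, 28.3] [ 0.35203042 -0.28048634  0.012     ]
crank_axis 0.61 [187.8, 31.8] [ 0.62107774 -0.2265465   0.19      ]
```

View pics/w2.png

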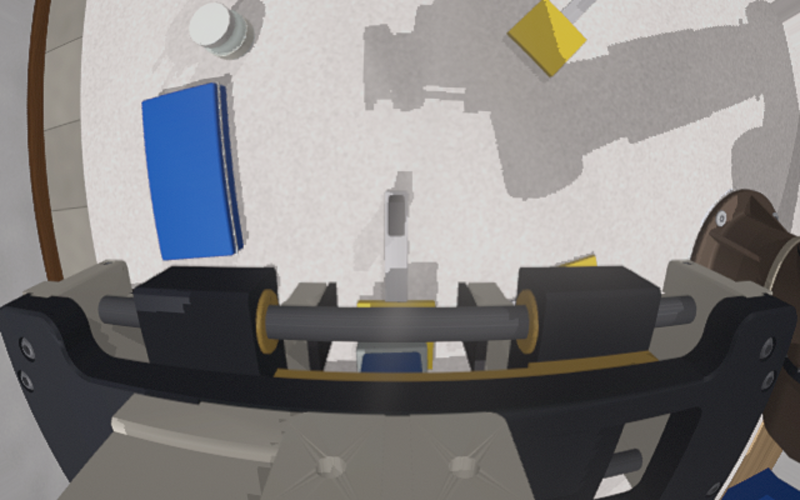

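The wrist view shows the plate left in place, with the lug at viewed pixel (397,215), and the pad position is unchanged. I tilt the tool 15° away from the microscope to keep the elbow clear, and go to the handle at about (0.564,0.111).

```bash
python3 -m inch '0.6 1 4 1 3 0 0;0.6 2 8 1 7 0 0;0.6 3 12 1 11 0 0;0.6 3.9 16 1 15 0 0;0.6 3.9 19.9 0 15 0 0;0.6 3.9 19.9 0 15 0 0;0.6 3.9 19.9 0 15 0 0'
python3 - <<'E'
from h import *
s=telemetry.get_state();print(np.round(s["q"],3))
for c in("scene","top"):
    f=grab_frame(c)
    if c=="scene": save(f,"s4.png",(340,0,640,250),2.6)
    for d in pinpoint(c,"crank_handle")[:1]: print(c,d["p"],d["location"],atz(f,d["location"],.19))
E
```

```text
t: 14.02
eef_pos: [0.5637, 0.1156, 0.2581]
ee_rot: [2.878, -0.009, 3.116]
force: [0.1, -0.5, -0.1]
width: 0.0527
[ 0.364  0.165 -0.099 -0.263 -1.224 -0.312]
scene 0.86 [468.8, 165.7] [0.57472309 0.10820875 0.19      ]
top 0.63 [212.1, 169.9] [0.5617607  0.10875134 0.19      ]
```

View pics/s4.png

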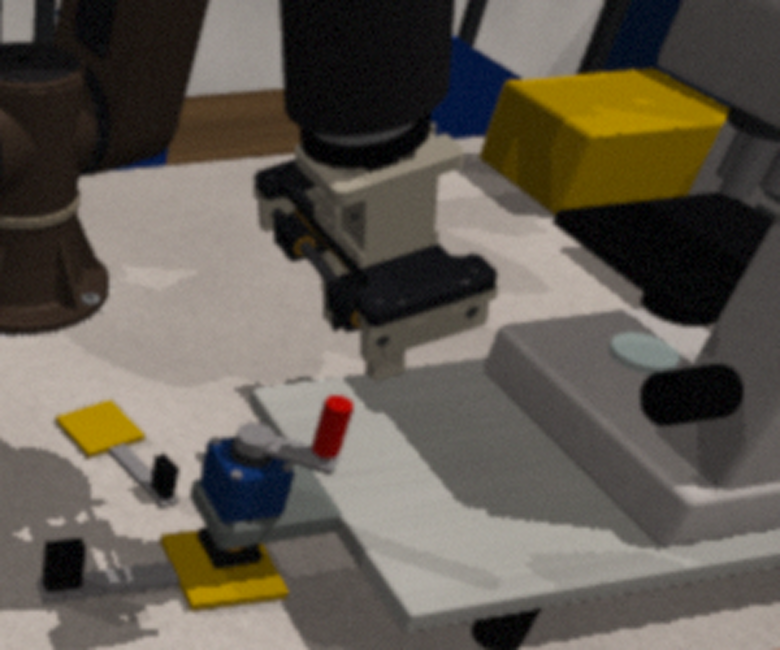

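```bash
python3 - <<'E'
from h import *
for c in("scene","top"):
    f=grab_frame(c);hsv=cv2.cvtColor(f["pixels"],cv2.COLOR_RGB2HSV)
    m=(((hsv[...,0]<6)|(hsv[...,0]>174))&(hsv[...,1]>170)&(hsv[...,2]>80)).astype(np.uint8)
    n,l,st,ce=cv2.connectedComponentsWithStats(m)
    for i in range(1,n):
        if st[i,4]>20: print(c,st[i],ce[i],atz(f,ce[i],.19)if c=="scene" else atz(f,ce[i],.207))
    for X in([.564,.111,.166],[.564,.111,.19],[.564,.111,.214],[.5637,.1156,.258],[.595,.1156,.258]): print(proj(f,X))
E
```

```text
scene [464 153  11  23 149] [468.8590604  162.65100671] [0.56563845 0.11277969 0.19      ]
scene [205 275  17  26  96] [213.01041667 286.80208333] [ 0.76417762 -0.38846454  0.19      ]
[464.88051805 171.55035274]
[467.66320375 162.26817192]
[470.56166064 152.59981413]
[478.37967331 133.42329464]
[486.42533211 142.81805328]
[213.53200463 170.86058732]
[211.18449988 168.93171114]
[208.741152   166.92408346]
[201.88932143 163.11710575]
[202.68404614 149.12698583]
```

All sources agree on the handle within 2 mm, so I descend and pinch.

```bash
python3 -m inch '0.6 0.1 0.1 -3 0 0 0;0.6 0.1 0.1 -6 0 0 0;0.6 0.1 0.1 -8.6 0 0 0;0.6 0.1 0.1 -8.6 0 0 0;0 0.1 0.1 -8.6 0 0 0;0 0.1 0.1 -8.6 0 0 0;0 0.1 0.1 -8.6 0 0 0;0 0.1 0.1 -8.6 0 0 0;0 0.1 0.1 -8.6 0 0 0;0 0.1 0.1 -8.6 0 0 0;0 0.1 0.1 -8.6 0 0 0' 40
```

```text
t: 15.7
eef_pos: [0.5678, 0.1165, 0.1739]
ee_rot: [2.876, -0.002, 3.114]
force: [8.3, 0.8, -3.0]
width: 0.0212
```

```bash
python3 -m inch '0 0.71 -0.64 0 0 0 0;0 1.3 -1.39 0 0 0 0;0 1.75 -2.24 0 0 0 0;0 2.05 -3.15 0 0 0 0;0 2.18 -4.1 0 0 0 0;0 2.15 -5.06 0 0 0 0'
python3 - <<'E'
from h import *
s=telemetry.get_state();p=np.array(s["eef_pos"]);print(p[:2]-[.534,.071],s["force"],s["q"])
E
```

```text
t: 16.45
eef_pos: [0.5879, 0.067, 0.1738]
ee_rot: [2.875, -0.005, 3.114]
force: [-4.8, 6.0, 1.7]
width: 0.0211
[ 0.05392843 -0.00397018] [-4.7982262   6.04068006  1.74114412] [ 0.26227502  0.26635156 -0.15750106 -0.29050414 -1.09112252 -0.16263783]
```

```bash
cat > g.py <<'E'
import sys
from h import *
A=np.array([float(v) for v in sys.argv[1:3]]); st=float(sys.argv[3]); lead=float(sys.argv[4]) if len(sys.argv)>4 else 0
s=telemetry.get_state();p=np.array(s["eef_pos"])[:2];F=np.array(s["force"])[:2]
th=np.arctan2(*(p-A));T=np.array([np.cos(th),-np.sin(th)]);N=np.array([np.sin(th),np.cos(th)])
print("th %.1f r %.1f mm  drag %.1f radial %.1f t %.2f"%(np.degrees(th)%360,1e3*np.hypot(*(p-A)),-F@T,F@N,s["t"]))
print("; ".join("%.2f %.2f"%tuple(100*(A+.055*np.array([np.sin(a),np.cos(a)])-p)) for a in th+np.radians(st*np.arange(1,12)+lead)))
E
python3 g.py .5335 .073 10
```

```text
th 96.3 r 54.8 mm  drag 5.5 radial -5.4 t 16.45
-0.16 -0.94; -0.51 -1.84; -1.01 -2.66; -1.64 -3.38; -2.39 -3.98; -3.23 -4.44; -4.14 -4.75; -5.08 -4.89; -6.04 -4.87; -6.98 -4.68; -7.88 -4.34
```

```bash
python3 -m inch '0 -0.16 -0.94 0 0 0 0;0 -0.51 -1.84 0 0 0 0;0 -1.01 -2.66 0 0 0 0;0 -1.64 -3.38 0 0 0 0'
python3 g.py .5335 .073 8
python3 - <<'E'
from h import *
f=grab_frame("scene");save(f,"s5.png",(390,170,470,240),9)
for h in (.012,.02,.03,.04,.05): print(h,[np.round((proj(f,X)-[390,170])*9) for X in([.555,.045,h],[.555,.089,h])])
E
```

```text
t: 16.95
eef_pos: [0.5717, 0.0345, 0.1739]
ee_rot: [2.873, -0.004, 3.114]
force: [0.8, 7.5, -2.8]
width: 0.0213
th 135.2 r 54.3 mm  drag 5.8 radial -4.8 t 16.95
-0.53 -0.55; -1.18 -0.97; -1.87 -1.29; -2.61 -1.51; -3.37 -1.63; -4.13 -1.64; -4.90 -1.54; -5.64 -1.34; -6.34 -1.04; -7.00 -0.64; -7.59 -0.15
0.012 [array([278., 492.]), array([440., 467.])]
0.02 [array([283., 471.]), array([446., 446.])]
0.03 [array([289., 443.]), array([453., 418.])]
0.04 [array([296., 416.]), array([461., 391.])]
0.05 [array([302., 387.]), array([468., 362.])]
```

View pics/s5.png

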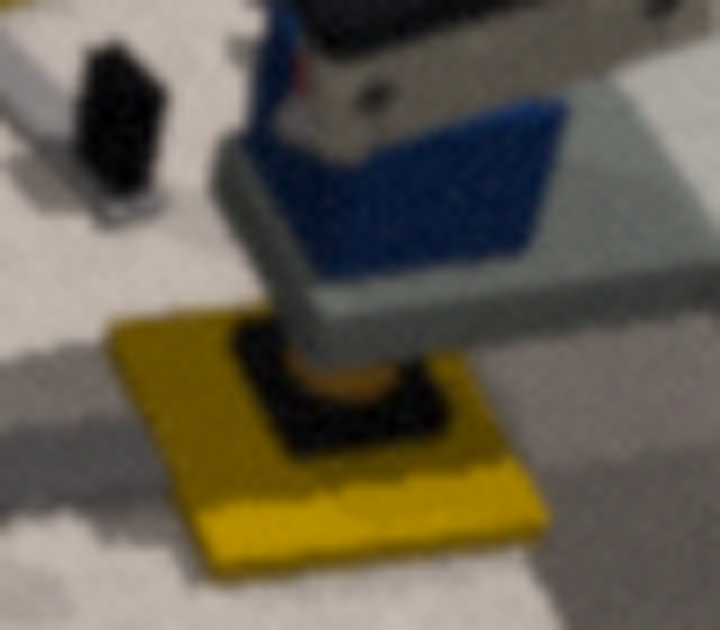

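The crop shows the foot's bottom edge at crop (295,455) to (440,432). That puts it about 26 mm up, a gap of about 13 mm, so touch should come after about 150° more. I go 60° and then re-read.

```bash
python3 -m inch '0 -0.53 -0.55 0 0 0 0;0 -1.18 -0.97 0 0 0 0;0 -1.87 -1.25 0 0 0 0;0 -2.61 -1.45 0 0 0 0;0 -3.37 -1.56 0 0 0 0;0 -4.13 -1.57 0 0 0 0;0 -4.9 -1.48 0 0 0 0'
python3 g.py .5325 .074 8
```

```text
t: 17.88
eef_pos: [0.5232, 0.0197, 0.1739]
ee_rot: [2.872, -0.002, 3.113]
force: [5.6, 5.1, -7.6]
width: 0.0215
th 189.7 r 55.1 mm  drag 4.7 radial -5.9 t 17.88
-0.74 0.19; -1.46 0.48; -2.12 0.86; -2.73 1.33; -3.27 1.88; -3.72 2.49; -4.08 3.17; -4.35 3.89; -4.51 4.64; -4.57 5.40; -4.52 6.17
```

```bash
python3 -m inch '0 -0.74 0.24 0 0 0 0;0 -1.46 0.53 0 0 0 0;0 -2.12 0.9 0 0 0 0;0 -2.73 1.36 0 0 0 0;0 -3.25 1.9 0 0 0 0'
python3 g.py .5325 .074 8
```

```text
t: 18.5
eef_pos: [0.4914, 0.0381, 0.1739]
ee_rot: [2.873, -0.0, 3.113]
force: [5.4, -2.0, -7.6]
width: 0.0215
th 228.9 r 54.5 mm  drag 5.1 radial -2.7 t 18.50
-0.50 0.58; -0.87 1.25; -1.15 1.97; -1.32 2.71; -1.39 3.48; -1.35 4.24; -1.21 5.00; -0.96 5.72; -0.61 6.41; -0.17 7.04; 0.35 7.60
```

```bash
python3 -m inch '0 -0.5 0.58 0 0 0 0;0 -0.87 1.25 0 0 0 0;0 -1.15 1.97 0 0 0 0'
python3 g.py .5325 .074 8
```

```text
t: 18.88
eef_pos: [0.4808, 0.0572, 0.1739]
ee_rot: [2.874, 0.002, 3.112]
force: [6.1, -3.6, -8.3]
width: 0.0215
th 252.0 r 54.4 mm  drag 5.3 radial -4.7 t 18.88
-0.25 0.72; -0.33 1.49; -0.30 2.25; -0.17 3.01; 0.07 3.74; 0.41 4.43; 0.84 5.07; 1.35 5.64; 1.94 6.13; 2.59 6.53; 3.29 6.85
```

```bash
python3 -m inch '0 -0.25 0.72 0 0 0 0;0 -0.33 1.49 0 0 0 0'
python3 g.py .5325 .074 8
```

```text
t: 19.12
eef_pos: [0.4783, 0.071, 0.1739]
ee_rot: [2.877, 0.003, 3.112]
force: [7.1, -8.0, -7.9]
width: 0.0211
th 266.9 r 54.3 mm  drag 8.4 radial -6.6 t 19.12
-0.06 0.76; 0.06 1.52; 0.29 2.26; 0.61 2.95; 1.02 3.60; 1.53 4.18; 2.10 4.68; 2.75 5.10; 3.44 5.43; 4.18 5.65; 4.93 5.77
```

```bash
python3 -m inch '0 -0.02 0.5 0 0 0 0;0 0.02 0.85 0 0 0 0'
python3 g.py .5325 .074 4
```

```text
t: 19.38
eef_pos: [0.4783, 0.0777, 0.1738]
ee_rot: [2.88, 0.003, 3.113]
force: [1.5, -9.7, -2.6]
width: 0.0216
th 273.9 r 54.3 mm  drag 9.6 radial -2.2 t 19.38
-0.03 0.39; 0.04 0.76; 0.13 1.14; 0.25 1.50; 0.39 1.86; 0.56 2.20; 0.75 2.54; 0.96 2.86; 1.20 3.16; 1.45 3.45; 1.73 3.71
```

```bash
python3 -m inch '0 0 0.4 0 0 0 0;0 0.04 0.7 0 0 0 0'
python3 g.py .5325 .074 4
```

```text
t: 19.62
eef_pos: [0.4788, 0.0823, 0.1737]
ee_rot: [2.884, 0.003, 3.113]
force: [2.6, -12.4, -2.6]
width: 0.0213
th 278.7 r 54.3 mm  drag 11.9 radial -4.5 t 19.62
0.00 0.39; 0.10 0.76; 0.22 1.12; 0.37 1.48; 0.55 1.82; 0.74 2.15; 0.96 2.46; 1.20 2.76; 1.46 3.05; 1.74 3.31; 2.04 3.55
```

```bash
python3 -m inch '0 0.02 0.25 0 0 0 0;0 0.03 0.45 0 0 0 0'
python3 g.py .5325 .074 4
```

```text
t: 19.88
eef_pos: [0.4791, 0.0841, 0.1737]
ee_rot: [2.889, 0.003, 3.113]
force: [3.3, -12.4, -2.8]
width: 0.0214
th 280.8 r 54.3 mm  drag 11.6 radial -5.6 t 19.88
0.02 0.39; 0.13 0.75; 0.27 1.11; 0.43 1.46; 0.61 1.80; 0.82 2.12; 1.05 2.43; 1.30 2.72; 1.57 2.99; 1.86 3.25; 2.16 3.48
```

Drag is about 12 N against a free load of about 5 to 6 N, some 19° past touch, so the foot stands firm at a rise of about 6 to 7 N. I release and lift clear.

```bash
python3 -m inch '0.6 0 0 0 0 0 0;0.6 0 0 0 0 0 0;0.6 0 0 0 0 0 0;0.6 0 0 0 0 0 0;0.6 0 0 0 0 0 0;0.6 0 -0.5 3 0 0 0;0.6 0 -1 6 0 0 0;0.6 0 -2 10 0 0 0;0.6 0 -6 11 0 0 0;0.6 0 -12 12 0 0 0;0.6 0 -18 12 0 0 0;0.6 0 -18 12 0 0 0'
python3 - <<'E'
from h import *
f=grab_frame("scene");save(f,"s6.png",(340,60,540,250),4)
hsv=cv2.cvtColor(f["pixels"],cv2.COLOR_RGB2HSV)
y=((hsv[...,0]>18)&(hsv[...,0]<32)&(hsv[...,1]>140)).astype(np.uint8)
for k in cv2.findContours(y,0,2)[0]:
    if cv2.contourArea(k)>60: print(cv2.minAreaRect(np.float32([atz(f,p[0],.012)[:2] for p in k])))
for n,z in(("crank_axis",.19),("crank_handle",.19)):
    for d in pinpoint("scene",n)[:1]: print(n,d["p"],atz(f,d["location"],z))
E
```

```text
t: 21.38
eef_pos: [0.479, -0.0994, 0.2933]
ee_rot: [2.889, 0.002, 3.108]
force: [0.2, 0.3, 0.4]
width: 0.0525
((0.5342703461647034, 0.06434960663318634), (0.09199147671461105, 0.09290628135204315), 88.30131530761719)
((0.3574724495410919, -0.2801029086112976), (0.07300066947937012, 0.07117718458175659), 44.650917053222656)
((0.318474143743515, 0.012913096696138382), (0.07275447994470596, 0.07010257989168167), 14.913564682006836)
((-0.2596355676651001, 0.9982658624649048), (0.330106645822525, 0.6740226149559021), 41.3416633605957)
crank_axis 0.8 [0.52585917 0.06959224 0.19      ]
crank_handle 0.84 [0.48481849 0.08244497 0.19      ]
```

View pics/s6.png

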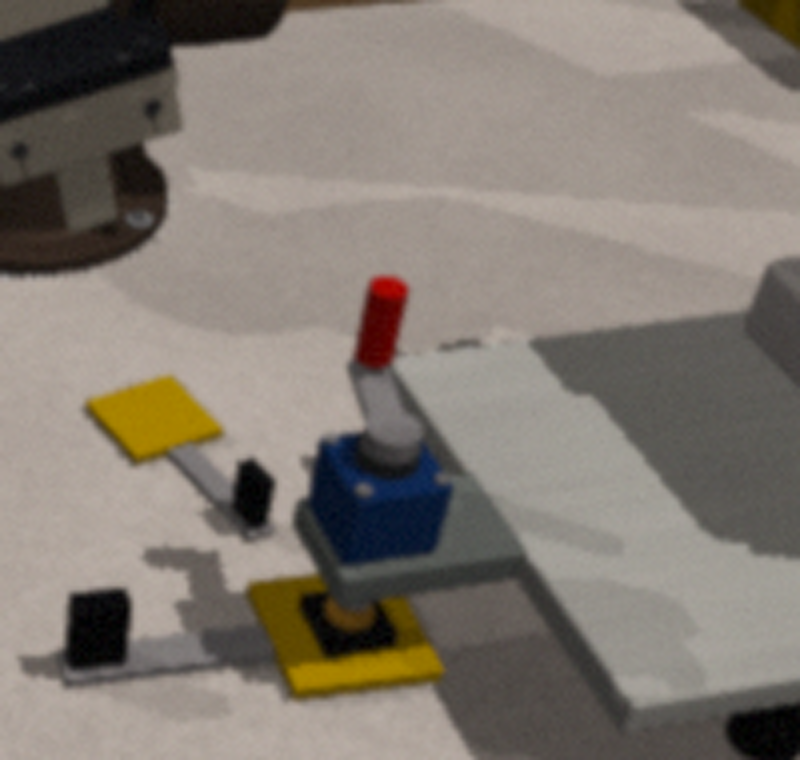

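The last view shows the foot (crop 348,620) standing on the pad (crop 345,640) and the handle (385,320) released. The pad hasn't moved and the gripper is clear. I hand the job in.

```bash
python3 -c "
from station import arm; print(arm.job_done())"
```

```text
the job is handed in; nothing more can be done
None
```

I dragged the 90 mm footplate under the jack and cranked the foot down onto its pad. I then released the handle, backed the arm clear, and handed the job in after about 21 s of the 72 s.

- **Position:** the last image puts the pad centre at (0.534, 0.064) m. The jack axis is about (0.533, 0.066) m, so the pad is about 2 mm off, against a 13 mm limit.
- **Crank load:** drag at the handle rose from about 5 to 6 N free-running to about 12 N, a rise of roughly 6 to 7 N. The crank stopped about 19° (0.34 rad) past my estimate of first touch, which points to roughly 70 to 80 N on the foot. The tool showed no remaining load after release.
- **Uncertain:**
  - I have no direct foot-force reading; the load is inferred from tool force and crank angle.
  - The free-running load read a little below the stated 6.4 N, and an inward side force of 2 to 7 N was present while turning.
  - In the last picture the network's crank-axis point was about 8 mm off its earlier readings, so I kept the earlier ones.
- **Bystanders:** the planned moves kept clear of them, but I did not measure their positions again at the end.

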